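# Pin a two-plate packing stack on the bench fixture

## Robot

A 6-joint arm with a two-finger parallel gripper is mounted at the origin on the work surface. World frame = base frame: x ahead of the robot, y to its left, z up, the work surface at z = 0. Lengths are in mm, angles in rad, forces in N, time in s.
With the tool pointing down it reaches from about 300 to 825 mm from the base axis. Payload 5.4 kg.
Tool frame: the origin (TCP) lies at the very end of the fingers, on their centre line; the grasp point (between the pads) lies 19 mm behind it; z points along the fingers, y is the line along which they close (so a half turn about z gives the same grasp; the last joint's range is limited). The gripper opens to 92 mm and grips with 3 to 60 N. Pads are 20 mm wide; open, the fingers measure 128 mm over their backs; the gripper's body (75 mm by 189 mm) begins 69 mm behind the grasp point.
Start: joints at [1.131, 0.158, 1.597, -0, 1.386, -0.21], TCP at [130.986, 559.865, 214.601] pointing down, gripper open.
Joint ranges: [-2.91, 2.91], [-0.94, 2.29], [0.18, 2.7], [-1.29, 4.43], [0.17, 2.64], [-3, 3]. Speed limits (rad/s): [2.57, 2.57, 3.14, 3.14, 3.14, 3.14].

## Interface

Orientations are given as [roll, pitch, yaw] about the fixed x, y, z axes, in that order (R = Rz(yaw) Ry(pitch) Rx(roll)).
In Python, from workcell import movep, move_l, set_joints, move_gripper, sleep, ik, sense, get_image, calibration, MotionError, hand_in gives the robot as it stands. Calls block until the motion is done:
- movep(position, orientation): joint-space move of the TCP to a pose.
- move_l(position, rotation=None, feed=150, f_stop=None): straight line of the TCP; rotation=None keeps the orientation; feed is the mean speed in mm/s. With f_stop (N) it stops when the force on the tool has changed by that much, and returns True; else False.
- set_joints(angles): joint-space move.
- move_gripper(opening): opening from 0.0 (shut) to 1.0 (fully open); the grip force is fixed at half the most; returns when the fingers have stopped.
- sleep(seconds).
- ik(position, orientation): joint angles nearest the present ones, or None.
- sense(): the state.
- get_image(name): name is "scene" or "top" or "wrist"; returns (picture, depth): 384x512x3 uint8, blue, green, red; 384x512 float32, mm along the optical axis (not along the pixel's ray), 0 where there is no reading.
- calibration(name): a dict with "K" (3x3 intrinsics, pixels), "cam_to_world" (4x4, takes a point from camera to world coordinates). Camera axes: x right, y up, looking along -z (the intrinsics and any distortion apply to the point x, -y, -z); pixel columns grow to the right and rows downward; lengths in mm; the calibration is good to about 2 mm. A picture is of the moment at which its call begins: read the wrist's pose just before it. calibration takes no time and is no camera call; for the wrist camera it gives the pose at the moment of the call.
A pose or a line that the arm cannot do raises MotionError and nothing moves.
- hand_in(): hands the job in; it is judged then, once.
The state is a dict: "t": time; "joint_positions": joint angles; "dq": joint speeds; "joint_efforts": joint torques, N m; "eef_pos": TCP position; "eef_rot": TCP orientation; "contact_force": force on the tool from outside, world axes, zero at the start; "moment": the same for the moment, N m; "finger_gap": opening from 0.0 (shut) to 1.0 (fully open); "grip_force": force on a finger pad.
Only numpy, scipy, OpenCV 4.12 (cv2) and the standard library are available. Lean on these libraries where they do the work, as an engineer would, in place of code of your own. Each camera call takes 0.05 s, during which the arm holds its last target. There are 200 camera calls.

## Task

Straighten the packing plate that lies askew on the fixture block, lay the second plate from the bench squarely on top of it, with both holes in line over the block's bore and both plates lengthways along the block. Then take the knobbed locating pin from its leaning stand and put it down through both plates into the bore, fully home with its flange flat on the upper plate. Do not disturb the other things on the bench.

Things in the scene. Friction and masses are not known exactly. Their poses are not given: they have to be found in the camera images.
- bore (a point): centre of the mouth of the bore in the top face of the fixture, a dark steel block bolted to the bench: 150 mm long (along this frame's x), 110 mm wide (y), top face 50 mm above the bench, with a low bolted lug 20 mm long at each end. The bore is vertical, 19 mm in diameter, right through the block, in the middle of the top face. z points up.
- plate_low_mid (a point): centre (middle of the hole, half-way up) of the first packing plate, bare aluminium, 100 mm long (x) by 44 mm wide (y) by 12 mm thick (z), 0.13 kg, with one 21 mm hole in its middle. It starts lying loose on the fixture block, askew and with its hole off the bore; nothing holds it.
- plate_top_mid (a point): centre (middle of the hole, half-way up) of the second packing plate, the same as the first in size, hole and material (x along its length, y across, z up). It starts lying flat on the bench to one side of the fixture.
- pin_grip (a point): middle of the locating pin's grip knob, on its axis; z runs along the axis from foot to knob. Black plastic knob 20 mm in diameter, from 22 mm below to 20 mm above this point; then a steel flange 34 mm across, 6 mm thick, its underside 28 mm below this point; then a steel shank 16 mm across, its foot 74 mm below this point. 0.13 kg.
- pin_seat (a point): the same pin: point on its axis in the flange's underside, same axes. The shank below it is 46 mm long, its last 12 mm tapering to a 6 mm foot. The pin starts loose in the stand, leaning 30 degrees, knob away from the robot; it comes out along its own axis. With the pin home on the two plates this point is 24 mm above the bore's mouth.
- stand: fixed pin stand: a white plastic socket block 56 x 56 x 50 mm on a steel foot 100 x 75 mm, leaning 30 degrees from vertical towards the stand's own +x (roughly away from the robot), highest edge about 81 mm up; the pin's shank sits in its 19 mm socket with the flange on its top face. Origin under its foot.
- oil: bystander: grey plastic oil bottle, 34 mm in diameter, 75 mm high, standing; origin under its base
- grease: bystander: jar, 60 mm in diameter, 50 mm high; origin under its base
- screwdriver: bystander: screwdriver lying on the bench near the robot
- wrench: bystander: steel wrench lying on the bench beyond the fixture
- collar: bystander: steel shaft collar, 38 mm in diameter, 16 mm high, lying flat
- bolt: bystander: dark steel bolt 49 mm high standing on its hexagon head
- offcut: bystander: aluminium offcut 60 x 35 x 30 mm
Mind the look-alikes: they are no part of the job. What is shaped like the part that bears plate_low_mid but green, orange or yellow is not meant.

How it is judged (in metres and radians):
At the end, for the whole second after the job is handed in: Both plates lie flat on the fixture, the first below and the second on it, each hole within 5 mm of the bore's axis and each plate within 0.2 rad of the block's length; the pin stands upright through both into the bore, its flange within 3 mm of touching the upper plate, released (horizontal distance between each of plate_low_mid, plate_top_mid, pin_seat and bore below 0.005 m and z of plate_low_mid in the frame of bore between 0.003 and 0.009 m and angle between the x axis of each of plate_low_mid, plate_top_mid and the x axis of bore, either way round below 0.2 rad and z of plate_top_mid in the frame of bore between 0.015 and 0.021 m and z of pin_seat in the frame of bore between 0.021 and 0.027 m and angle between pin_seat's own z axis and vertical below 0.1 rad).
It fails at once if a bystander was shifted by more than 30 mm (distance of any of oil, grease, screwdriver, wrench, collar, bolt, offcut from where it was at the start of the episode above 0.03 m).
It also fails if it takes over 69 s, if anything falls off the work surface, if the arm or the gripper's body presses on something with over 40 N, if the wrist force passes 120 N, or if a joint passes its speed limit or range.

## Working session

There is one attempt and no reset: what is moved stays moved. The work goes in short steps, each a Python script; the robot and the scene stay as the last script left them, time stands still between calls to the robot, and variables do not carry over. Pictures are saved under pics/ and viewed, at most 10 in all, crops included, and the job is handed in when it is done.

```bash
mkdir -p pics; ls; python3 - <<'E'
from workcell import *
import cv2,numpy as np
for n in("scene","top"):
    im,d=get_image(n); np.savez(f"pics/{n}0.npz",im=im,d=d); cv2.imwrite(f"pics/{n}0.png",cv2.resize(im,(800,600)))
    c=calibration(n); print(n,c["K"],np.round(c["cam_to_world"],3).tolist(),c.keys(),(d==0).mean())
print(sense())
E
```

```text
pics
scene [[347.79206711   0.         257.60577594]
 [  0.         347.79206711 193.06664743]
 [  0.           0.           1.        ]] [[0.087, -0.634, 0.768, 1117.116], [0.996, 0.072, -0.054, 15.775], [-0.021, 0.77, 0.638, 605.821], [0.0, 0.0, 0.0, 1.0]] dict_keys(['K', 'cam_to_world']) 0.0038299560546875
top [[365.90612885   0.         252.51753854]
 [  0.         365.90612885 191.53243906]
 [  0.           0.           1.        ]] [[-0.017, 0.994, -0.106, 388.442], [-1.0, -0.019, -0.02, 52.322], [-0.022, 0.105, 0.994, 1030.411], [0.0, 0.0, 0.0, 1.0]] dict_keys(['K', 'cam_to_world']) 0.0037333170572916665
{'t': 0.1, 'joint_positions': array([ 1.13091508e+00,  1.58967892e-01,  1.59809558e+00,  1.49668572e-05,
        1.38621093e+00, -2.10086829e-01]), 'dq': array([-0.00146683, -0.0014719 , -0.00059539,  0.00174614,  0.001142  ,
        0.00141145]), 'joint_efforts': array([ 3.60135919e-04, -3.86500704e+01, -3.22961211e+01,  7.02904444e-02,
        3.39725311e-02, -9.84166536e-05]), 'eef_pos': array([130.73508693, 559.36174095, 213.73294543]), 'eef_rot': array([-3.13995095e+00, -3.65104626e-04,  2.91179518e+00]), 'contact_force': array([ 0.35296868, -0.02440417,  0.21917452]), 'moment': array([-0.0704614 ,  0.05078149,  0.05011235]), 'grip_force': 0.0, 'finger_gap': 1.0009032613988964}
```

View pics/scene0.png

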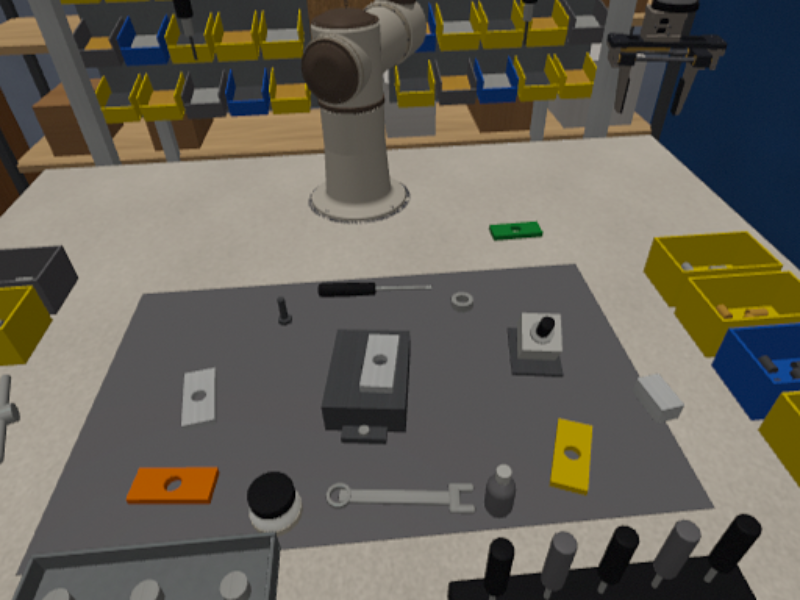

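View pics/top0.png

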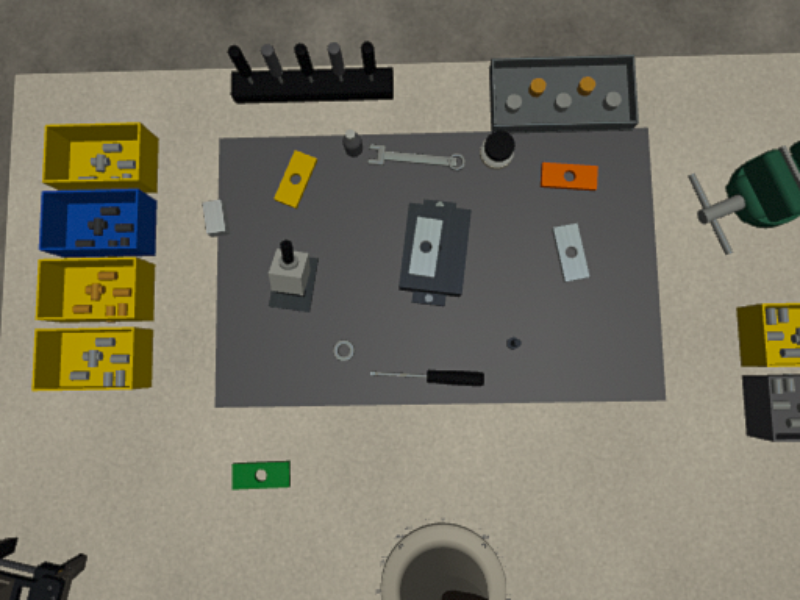

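The top view (800x600) shows five plates:
- Bare aluminium on the dark block at (425,247): this is plate_low.
- Bare aluminium on the bench at (572,252): this is plate_top.
- Orange (570,176), yellow (296,179) and green (261,475): look-alikes, excluded by colour.

The pin is in the white stand at (288,252). I'll confirm with one crop and measure.

```bash
cat >h.py <<'E'
from workcell import *
import cv2,numpy as np
def cast(uv,z,c):
    "pixels -> world points on plane at height z"
    K,T=c["K"],c["cam_to_world"]; uv=np.atleast_2d(uv).astype(float)
    d=np.c_[(uv[:,0]-K[0,2])/K[0,0],-(uv[:,1]-K[1,2])/K[1,1],-np.ones(len(uv))]@T[:3,:3].T
    o=T[:3,3]; return o+d*((z-o[2])/d[:,2])[:,None]
def proj(p,c):
    K,T=c["K"],c["cam_to_world"]; q=(np.atleast_2d(p)-T[:3,3])@T[:3,:3]
    return np.c_[K[0,2]+K[0,0]*q[:,0]/-q[:,2],K[1,2]-K[1,1]*q[:,1]/-q[:,2]]
def blobs(mask,z,c,amin=100,roi=None):
    "contours -> (pixel centre, world rect centre, (long,short), long-axis yaw, contour world pts)"
    out=[]
    cs,_=cv2.findContours(mask.astype(np.uint8),cv2.RETR_EXTERNAL,cv2.CHAIN_APPROX_NONE)
    for k in cs:
        if cv2.contourArea(k)<amin: continue
        w=cast(k[:,0],z,c)[:,:2].astype(np.float32)
        b=cv2.boxPoints(cv2.minAreaRect(w)); e=[b[1]-b[0],b[2]-b[1]]
        l=max(e,key=np.linalg.norm); s=min(e,key=np.linalg.norm)
        a=np.arctan2(l[1],l[0]); a=(a+np.pi/2)%np.pi-np.pi/2
        out.append((k[:,0].mean(0).round(0),b.mean(0).round(1),np.round([np.linalg.norm(l),np.linalg.norm(s)],1),round(a,3),w))
    return out
E
python3 - <<'E'
from h import *
f=np.load("pics/top0.npz");im,d=f["im"],f["d"];c=calibration("top")
hsv=cv2.cvtColor(im,cv2.COLOR_BGR2HSV)
m=(hsv[...,2]>140)&(hsv[...,1]<60); m[:, :135]=0;m[:86]=0;m[255:]=0;m[:,415:]=0
for z in(0,12,62):
    print(z)
    for b in blobs(m,z,c,60): print(*b[:4])
for n,p in dict(low=(272,157),top=(366,152),bl=(290,185),knob=(184,155)).items(): print(n,im[p[1],p[0]],d[p[1],p[0]])
g=hsv[...,2]; print(g[150,250:305]); print(g[120:200,290])
a=cv2.resize(im[110:200,150:400],(800,288),interpolation=cv2.INTER_CUBIC)
g=np.load("pics/scene0.npz")["im"]
b=cv2.resize(g[190:280,100:375],(800,262),interpolation=cv2.INTER_CUBIC)
cv2.imwrite("pics/crop0.png",np.vstack([a,b]))
E
```

```text
0
[136. 203.] [473.9 403.8] [291.    8.7] 0.017
[365. 161.] [ 579.4 -248.2] [99.9 43. ] 0.169
[272. 158.] [594.9  16.4] [105.   45.5] -0.164
[155. 102.] [721.5 313.2] [206.7 185.8] 1.545
12
[136. 203.] [472.9 399.7] [287.6   8.6] 0.017
[365. 161.] [ 577.2 -244.7] [98.7 42.5] 0.169
[272. 158.] [592.5  16.8] [103.8  44.9] -0.164
[155. 102.] [717.6 310.1] [204.3 183.7] 1.545
62
[136. 203.] [468.7 382.6] [273.5   8.2] 0.017
[365. 161.] [ 567.9 -230.1] [93.9 40.4] 0.169
[272. 158.] [582.5  18.6] [98.7 42.7] -0.164
[155. 102.] [701.5 297.5] [194.3 174.7] 1.545
low [58 55 48] 995.24756
top [158 159 147] 1027.0652
bl [62 55 52] 983.947
knob [10 12 11] 942.90955
[ 83  85  84  85  84  83  84  86  86  68  57  58  59  55  64 134 161 160
 159 156 157 160 159 156 159 165 160 159 160 164 167 162  70  55  60  61
  63  60  60  61  60  61  60  59  60  59  61  61  58  62  87  87  87  85
  85]
[83 80 82 83 83 84 82 83 86 77 58 56 58 58 54 58 58 58 58 58 59 58 56 56
 57 58 57 59 62 62 60 58 59 60 59 62 61 59 59 62 60 62 61 59 61 59 58 61
 60 59 61 61 63 60 62 61 60 60 62 64 63 62 63 61 63 62 62 50 21 40 95 94
 90 90 90 91 90 92 90 91]
```

View pics/crop0.png

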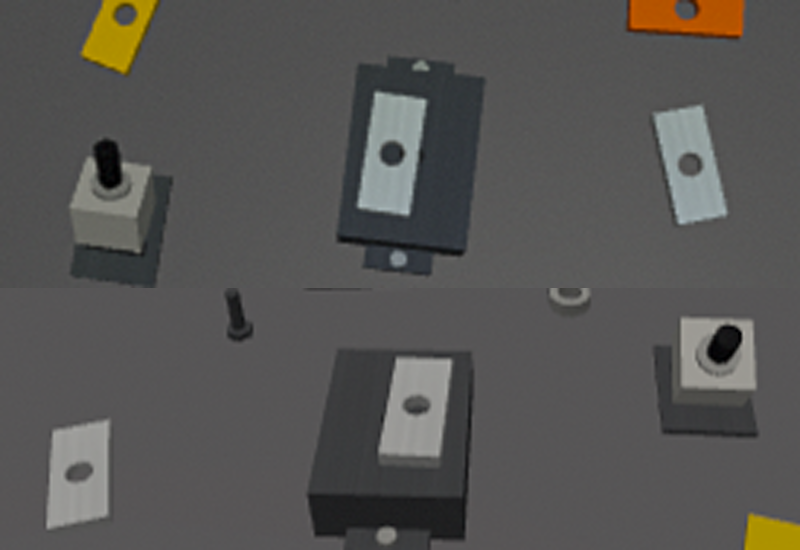

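The crop confirms it. The bare aluminium plate lies on the block at crop (392,153), and its bare twin lies on the bench at (690,163). The orange and yellow ones are look-alikes. The pin leans in the white stand at (108,165). Next come wrist-camera views of all three places.

```bash
python3 - <<'E'
from h import *
pi=np.pi
for i,(x,y) in enumerate([(540,225),(540,-245),(530,10)]):
    movep([x,y,330],[pi,0,pi]); sleep(.3)
    c=calibration("wrist"); im,d=get_image("wrist"); s=sense()
    np.savez(f"pics/w{i}.npz",im=im,d=d,K=c["K"],cam_to_world=c["cam_to_world"])
    print(s["t"],s["eef_pos"].round(1),s["eef_rot"].round(3),s["joint_positions"].round(2),np.round(c["cam_to_world"],3).tolist(),c["K"][0])
W=[cv2.resize(np.load(f"pics/w{i}.npz")["im"],(400,300),interpolation=cv2.INTER_AREA) for i in range(3)]
cv2.imwrite("pics/w.png",np.vstack([np.hstack(W[:2]),np.hstack([W[2],0*W[2]])]))
E
```

```text
2.4 [539.9 225.3 329.9] [-3.142 -0.    -3.141] [ 0.19  0.14  1.4  -0.    1.61 -1.38] [[-0.001, -0.971, -0.238, 473.399], [1.0, -0.001, -0.0, 226.127], [-0.0, -0.238, 0.971, 499.441], [0.0, 0.0, 0.0, 1.0]] [307.74622611   0.         253.06274331]
4.4667 [ 540.2 -244.6  330. ] [-3.142  0.    -3.141] [-0.63  0.16  1.37  0.    1.61 -2.2 ] [[-0.001, -0.971, -0.238, 473.798], [1.0, -0.001, -0.0, -243.768], [-0.0, -0.238, 0.971, 499.536], [0.0, 0.0, 0.0, 1.0]] [307.74622611   0.         253.06274331]
5.8167 [530.1   9.3 329.9] [ 3.142 -0.     3.14 ] [-0.21 -0.01  1.55 -0.    1.6  -1.78] [[0.001, -0.971, -0.238, 463.788], [1.0, 0.001, 0.0, 9.99], [-0.0, -0.238, 0.971, 499.385], [0.0, 0.0, 0.0, 1.0]] [307.74622611   0.         253.06274331]
```

View pics/w.png

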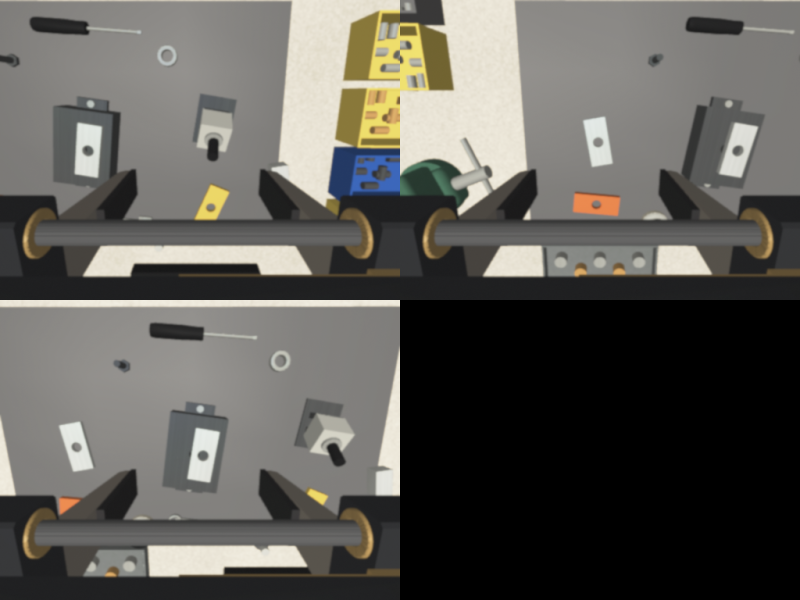

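The wrist views show the block with plate at (195,450), plate_top at (597,142) and the pin stand at (213,130), all clear of the fingers. Depth now gives the block's top face and the stand's tilt.

```bash
cat >>h.py <<'E'
def cloud(d,c):
    v,u=np.mgrid[:384,:512]; K,T=c["K"],c["cam_to_world"]
    p=np.stack([(u-K[0,2])/K[0,0]*d,-(v-K[1,2])/K[1,1]*d,-d],-1)
    return p@T[:3,:3].T+T[:3,3]
def near(P,x,y,r): return np.hypot(P[...,0]-x,P[...,1]-y)<r
def holes(im,mask,z,c):
    "dark blobs inside a plate mask"
    cs,h=cv2.findContours(mask.astype(np.uint8),cv2.RETR_CCOMP,cv2.CHAIN_APPROX_NONE); o=[]
    for k,q in zip(cs,h[0]):
        if q[3]>=0 and cv2.contourArea(k)>15:
            (a,b),r=cv2.minEnclosingCircle(cast(k[:,0],z,c)[:,:2].astype(np.float32)); o.append((round(a,1),round(b,1),round(2*r,1)))
    return o
E
python3 - <<'E'
from h import *
def L(f,c=None):
    q=np.load(f); return q["im"],q["d"],(c or {k:q[k] for k in("K","cam_to_world")})
S={"w2":L("pics/w2.npz"),"w1":L("pics/w1.npz"),"w0":L("pics/w0.npz"),"top":L("pics/top0.npz",calibration("top")),"scene":L("pics/scene0.npz",calibration("scene"))}
for n,(im,d,c) in S.items():
    P=cloud(d,c); hsv=cv2.cvtColor(im,cv2.COLOR_BGR2HSV); br=(hsv[...,2]>125)&(hsv[...,1]<60)&(d>0)
    Z=P[...,2]; m=near(P,575,15,130)&(Z>42)&(Z<75)
    print(n,"z bench",np.median(Z[near(P,480,-120,40)]).round(1),"blk",np.median(Z[m&~br]).round(1),"plate",np.median(Z[m&br]).round(1))
    for nm,mm,z in(("block",m,50),("low",m&br,62),("top",near(P,577,-245,75)&br&(Z<25),12)):
        for b in blobs(mm,z,c,150): print("  ",nm,*b[:4],holes(im,mm,z,c))
    # stand top face plane + knob
    s=near(P,590,225,70)&br&(Z>30)
    q=P[s]; 
    k=P[near(P,590,225,110)&(hsv[...,2]<45)&(Z>60)]
    if len(k)>20: print("  knob",len(k),k.mean(0).round(1),k.min(0).round(),k.max(0).round())
    print("  stand",len(q),q.mean(0).round(1) if len(q) else 0,q.min(0).round() if len(q) else 0,q.max(0).round() if len(q) else 0)
E
```

```text
w2 z bench 0.2 blk 49.4 plate 61.3
   block [249. 194.] [581.6   3.2] [150.5 109.8] -0.136 [(579.9, -3.1, 14.1)]
   low [260. 198.] [582.4  19.5] [103.5  47.8] -0.168 [(581.7, 19.0, 20.3)]
   top [100. 185.] [ 574.2 -238.8] [146.2 145.7] 0.457 [(577.7, -245.6, 15.7), (572.2, -217.9, 99.4)]
  knob 333 [571.  247.8  98.3] [557. 242.  75.] [588. 257. 112.]
  stand 1294 [548.8 245.7  67.9] [521. 224.  31.] [582. 285.  97.]
w1 z bench 0.2 blk 49.4 plate 61.3
   block [417. 187.] [581.6   1. ] [149.8 113.6] -0.136 [(581.2, -3.6, 15.5)]
   low [432. 191.] [582.1  18.1] [102.7  48.3] -0.169 [(581.9, 18.3, 20.2)]
   top [252. 179.] [ 574.9 -245.2] [145.9 145. ] -1.569 []
  stand 0 0 0 0
w0 z bench 0.2 blk 49.5 plate 61.4
   block [104. 186.] [581.8   5.1] [151.2 112.5] -0.141 [(582.1, 11.5, 10.9)]
   low [112. 192.] [582.4  19.7] [103.3  47.4] -0.171 [(582.3, 20.0, 20.4)]
  knob 26094 [519.7 226.3 432.7] [507. 158.  79.] [587. 295. 458.]
  stand 1182 [550.1 249.   99.3] [520. 176.  33.] [585. 284. 443.]
top z bench 0.6 blk 49.9 plate 61.8
   block [278. 159.] [581.8   1.4] [151.3 110. ] -0.139 []
   low [272. 158.] [582.6  18.1] [99.2 43.5] -0.17 [(582.5, 18.2, 26.8)]
   top [365. 161.] [ 577.  -244.8] [100.4  43.1] 0.176 [(576.6, -244.8, 26.8)]
  knob 97 [571.3 249.3  99. ] [555. 241.  79.] [589. 259. 114.]
  stand 176 [554.  251.7  69.2] [531. 224.  52.] [585. 281.  82.]
scene z bench 0.2 blk 49.6 plate 61.6
   block [235. 238.] [586.4   1.9] [156.2 110.2] -0.138 []
   low [243. 231.] [582.2  19.2] [99.9 43.4] -0.168 [(583.3, 18.8, 25.5)]
   top [126. 254.] [ 576.6 -244.2] [101.   43.5] 0.152 [(578.2, -243.4, 26.1)]
  knob 105 [582.1 248.6  99.7] [566. 241.  74.] [592. 259. 112.]
  stand 397 [561.3 251.4  65.9] [531. 224.  52.] [585. 283.  83.]
```

```bash
cat >>h.py <<'E'
def platem(im,d,c,x,y,z,r=75):
    "rect + hole of a bare plate with top face at height z"
    P=cloud(d,c); hsv=cv2.cvtColor(im,cv2.COLOR_BGR2HSV); n=near(P,x,y,r)&(d>0)
    t,_=cv2.threshold(hsv[...,2][n].reshape(-1,1),0,255,cv2.THRESH_OTSU)
    m=n&(hsv[...,2]>t)&(P[...,2]>z-5)
    return [(t,)+b[:4] for b in blobs(m,z,c,150)],holes(im,m,z,c)
def blockm(im,d,c):
    P=cloud(d,c); m=near(P,582,2,110)&(P[...,2]>47)&(P[...,2]<85)
    return [b[:4] for b in blobs(m,50,c,150)]
def look(name,x,y,f=None):
    movep([x,y,330],[np.pi,0,np.pi]); sleep(.3)
    c=calibration("wrist"); im,d=get_image("wrist")
    np.savez(f"pics/{name}.npz",im=im,d=d,**c); return im,d,c
E
python3 - <<'E'
from h import *
q=np.load("pics/w1.npz"); print(platem(q["im"],q["d"],q,577,-245,12))
q=np.load("pics/w2.npz"); print(blockm(q["im"],q["d"],q),platem(q["im"],q["d"],q,582,19,62,60))
pi=np.pi
print(sense()["t"]); move_gripper(.7)
o=[pi,0,pi-.168]; movep([582.4,18.9,110],o); move_l([582.4,18.9,52],feed=80,f_stop=15); print(sense()["eef_pos"])
move_gripper(.3); s=sense(); print(s["finger_gap"],s["grip_force"])
move_l([582.4,18.9,56],feed=50)
move_l([581.7,2.4,56],[pi,0,pi-.138],feed=50)
print(move_l([581.7,2.4,52.3],feed=30,f_stop=10),sense()["eef_pos"]); move_gripper(.7)
move_l([581.7,2.4,130]); 
im,d,c=look("w3",530,10); print(sense()["t"],blockm(im,d,c),platem(im,d,c,582,3,62,60))
im,d=get_image("top");c=calibration("top"); print(blockm(im,d,c))
cv2.imwrite("pics/w3.png",cv2.resize(np.load("pics/w3.npz")["im"][100:260,170:340],(800,752))[:600])
E
```

```text
([(80.0, array([272., 325.]), array([ 839.6, -224.6], dtype=float32), array([841.4, 134. ], dtype=float32), np.float32(-1.569)), (80.0, array([254., 180.]), array([ 576.4, -242.7], dtype=float32), array([100.4,  43.9], dtype=float32), np.float32(0.174))], [(575.8, -242.4, 23.2)])
[(array([249., 194.]), array([581.8,   3.2], dtype=float32), array([150.1, 109.8], dtype=float32), np.float32(-0.136))] ([(162.0, array([260., 198.]), array([582. ,  20.1], dtype=float32), array([100.2,  44. ], dtype=float32), np.float32(-0.169))], [(581.7, 19.5, 23.1)])
5.8167
[582.50875369  18.88415731  51.85025004]
0.47700876641939344 29.99969780445099
False [581.70329389   2.58538652  52.18025762]
11.975 [(array([248., 195.]), array([581.9,   3.3], dtype=float32), array([150.1, 109.9], dtype=float32), np.float32(-0.138))] ([(156.0, array([248., 198.]), array([581. ,   4.1], dtype=float32), array([100.5,  43.9], dtype=float32), np.float32(-0.138))], [(581.1, 4.1, 23.3)])
[(array([277., 173.]), array([545.7,   6.3], dtype=float32), array([110. ,  76.1], dtype=float32), np.float32(1.435))]
```

View pics/w3.png

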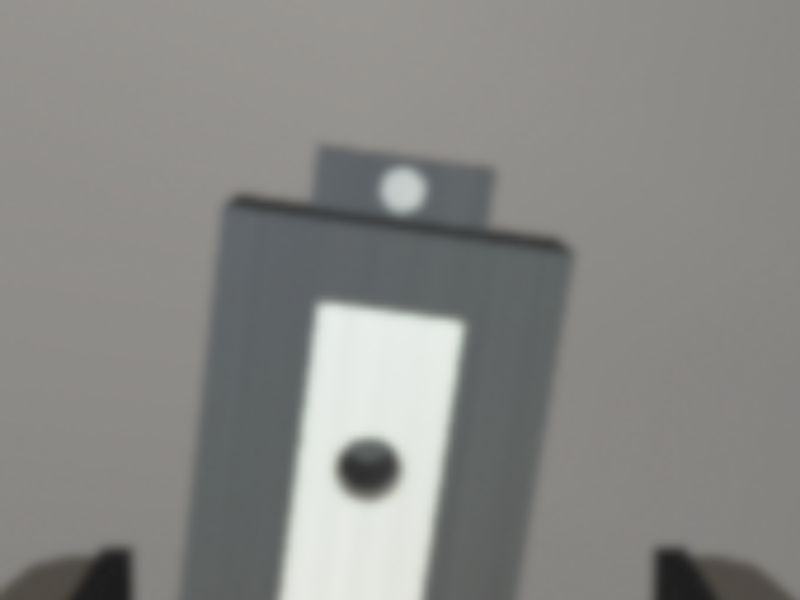

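The first plate is straight, with its hole about 1 mm from the block centre. The known grip centre also shows a wrist-camera bias of +1.6 mm in y. The crop shows the plate square, with the hole at (368,467). Next is the second plate.

```bash
python3 - <<'E'
from h import *
pi=np.pi
g=[576.3,-244.2]; o=[pi,0,pi+.174-2*pi]
movep(g+[60],o); print(move_l(g+[2],feed=80,f_stop=15),sense()["eef_pos"]); move_gripper(.3); s=sense(); print(s["finger_gap"],s["grip_force"])
move_l(g+[110]); p=[582.0,1.7]
movep(p+[110],[pi,0,pi-.138]); print(move_l(p+[64.3],feed=60,f_stop=8),sense()["eef_pos"]); move_gripper(.7)
move_l(p+[150],feed=250)
im,d,c=look("w4",530,10); print(sense()["t"],blockm(im,d,c),platem(im,d,c,582,3,74,60))
im0,d0,c0=look("w5",490,235); print(sense()["t"])
cv2.imwrite("pics/w4.png",np.hstack([cv2.resize(i[90:270,150:330],(400,400),interpolation=cv2.INTER_CUBIC) for i in (im,im0)]))
cal=calibration("wrist")
hs=lambda im:cv2.cvtColor(im,cv2.COLOR_BGR2HSV)
for im,d,c in((im0,d0,c0),(*get_image("top"),calibration("top")),(*get_image("scene"),calibration("scene"))):
    P=cloud(d,c);V=hs(im)[...,2]; q=near(P,550,249,45)&(P[...,2]>50)&(P[...,2]<130)&(V>60)
    k=near(P,575,249,40)&(P[...,2]>70)&(P[...,2]<130)&(V<50)
    Q=P[q]; 
    # dominant plane among stand/flange points close to 30deg tilt
    n0=np.array([.5,0,.866]); h=Q@n0; hist,e=np.histogram(h,bins=np.arange(h.min(),h.max()+2,1)); t=e[hist.argmax()]+.5
    F=Q[abs(h-t)<4]; m=F.mean(0); n=np.linalg.svd(F-m)[2][2]; n*=np.sign(n[2]); print("plane",len(F),m.round(1),n.round(3))
    K=P[k]; m=K.mean(0); u=np.linalg.svd(K-m)[2][0]; u*=np.sign(u[2]); print("knob",len(K),m.round(1),u.round(3))
np.savez("pics/s5.npz",top=get_image("top")[0])
E
```

```text
False [ 576.33125765 -244.27780056    1.75282768]
0.4729791596238245 29.999423325061798
True [580.92241184   1.83019811  64.10655509]
19.4083 [(array([248., 195.]), array([581.9,   3.3], dtype=float32), array([150.1, 109.9], dtype=float32), np.float32(-0.138))] ([(156.0, array([248., 200.]), array([580.7,   3.3], dtype=float32), array([100.7,  43.9], dtype=float32), np.float32(-0.139))], [(580.8, 3.0, 22.9)])
20.6667
plane 696 [548.9 254.8  71.1] [ 0.475 -0.065  0.878]
knob 290 [569.8 252.2  99.4] [ 0.621 -0.079  0.78 ]Traceback (most recent call last):
  File "<stdin>", line 18, in <module>
    return umr_minimum(a, axis, None, out, keepdims, initial, where)
ValueError: zero-size array to reduction operation minimum which has no identity
```

View pics/w4.png

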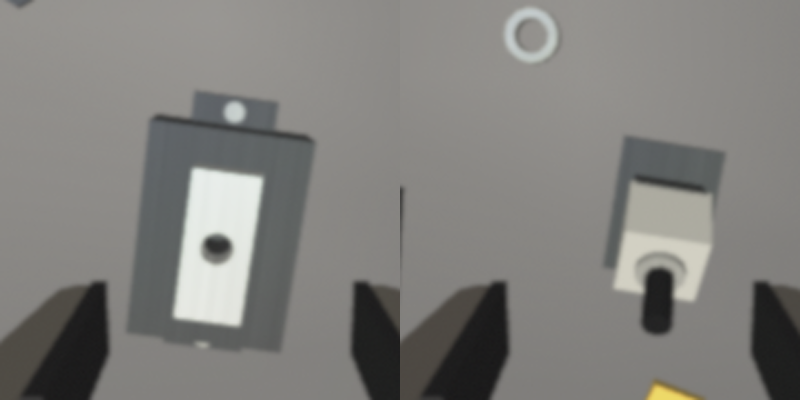

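Both plates are now square and stacked, with the upper hole at crop (217,248) and about 1.1 mm off in x. The right crop shows the pin knob from flange (660,268) to tip (657,330), with the stand turned about -0.15 rad. Next I locate the knob across the views and check reach.

```bash
cat >>h.py <<'E'
from scipy.spatial.transform import Rotation as Ro
def tilt(psi,th):
    "tool coaxial with an axis leaning th towards heading psi"
    R=Ro.from_euler("z",psi)*Ro.from_euler("y",th)*Ro.from_euler("ZX",[np.pi,np.pi])
    return R.as_euler("xyz"), -R.as_matrix()[:,2]
E
python3 - <<'E'
from h import *
q=np.load("pics/w5.npz"); f=np.load("pics/top0.npz"); g=np.load("pics/scene0.npz"); w2=np.load("pics/w2.npz")
for n,im,d,c,p0,vt in(("w5",q["im"],q["d"],q,0,45),("w2",w2["im"],w2["d"],w2,0,45),("top",f["im"],f["d"],calibration("top"),0,35),("scene",g["im"],g["d"],calibration("scene"),0,35)):
    uv=proj([[566,250,91]],c)[0].astype(int); V=cv2.cvtColor(im,cv2.COLOR_BGR2HSV)[...,2]
    w=22; win=V[uv[1]-w:uv[1]+w,uv[0]-w:uv[0]+w]; m=(win<vt).astype(np.uint8)
    N,lab,st,ce=cv2.connectedComponentsWithStats(m); k=max(range(1,N),key=lambda i:st[i,4]); 
    px=ce[k]+uv-w; print(n,uv,st[k],px.round(1),"grip-1a @z=90.3:",cast(px,90.3,c)[0].round(1), np.percentile(win,[0,5,20,50]))
    # stand foot (dark steel on bench) yaw by depth: top face points -> plane
    P=cloud(d,c); s=near(P,550,250,60)&(P[...,2]>45)&(V>90); Q=P[s]
    F=Q
    for _ in range(8):
        mu=F.mean(0); nn=np.linalg.svd(F-mu,full_matrices=False)[2][2]; nn*=np.sign(nn[2]); r=abs((Q-mu)@nn); F=Q[r<max(1.2,np.percentile(r,60)*.8)]
    print("   face",len(Q),len(F),mu.round(1),nn.round(3),"psi",np.arctan2(nn[1],nn[0]).round(3),"tilt",np.degrees(np.arccos(nn[2])).round(1))
e,a=tilt(-.145,np.pi/6); G=np.array([566,250.5,91.2])
for s in(-15,60): print(e,a,ik(list(G+s*a),list(e)))
print(sense()["joint_positions"].round(2),sense()["t"])
E
```

```text
w5 [263 220] [ 19  14  12  27 274] [265.7 225.4] grip-1a @z=90.3: [573.3 252.6  90.3] [ 29.  31.  94. 132.]
   face 1696 868 [536.5 258.3  96.7] [0.711 0.702 0.053] psi 0.779 tilt 87.0
w2 [428 193] [ 14  14  21  27 335] [429.6 198. ] grip-1a @z=90.3: [573.2 252.7  90.3] [ 27.  31.  66. 129.]
   face 1945 988 [539.4 252.3  69.6] [-0.351 -0.285  0.892] psi -2.46 tilt 26.8
top [183 163] [19 13  8 15 94] [183.4 160.8] grip-1a @z=90.3: [572.9 251.1  90.3] [ 0.  41.5 78.  80. ]
   face 458 235 [541.1 256.1  72.6] [-0.147 -0.055  0.988] psi -2.782 tilt 9.0
scene [346 206] [20 19 11 13 98] [348.8 208.7] grip-1a @z=90.3: [571.5 253.2  90.3] [ 0. 29. 85. 87.]
   face 480 265 [559.6 253.4  66.3] [ 0.493 -0.08   0.866] psi -0.161 tilt 30.0
[ 3.14159265 -0.52359878  2.99659265] [ 0.49475295 -0.07224621  0.8660254 ] [ 0.14806737  0.77417358  1.13354882  0.14699289  1.7370311  -1.29068936]
[ 3.14159265 -0.52359878  2.99659265] [ 0.49475295 -0.07224621  0.8660254 ] [ 0.13415848  0.80166995  0.95767745  0.14541433  1.88578016 -1.28213567]
[ 0.22  0.03  1.51 -0.    1.6  -1.35] 20.7667
```

Reachable. The grip point is about (573.3, 251.3, 91.6). I'll grasp coaxially, pull the pin out along its axis, bring it upright over the bore and check it.

```bash
python3 - <<'E'
from h import *
pi=np.pi
e,a=tilt(-.155,pi/6); G=np.array([573.3,251.3,91.6])
move_gripper(.55); movep(list(G+80*a),list(e)); print(move_l(list(G-15*a),feed=90,f_stop=12),sense()["eef_pos"],(G-15*a).round(1))
move_gripper(0.05); s=sense(); print(s["finger_gap"],s["grip_force"],s["contact_force"].round(1))
print(move_l(list(G+50*a),feed=90,f_stop=25),sense()["contact_force"].round(1),sense()["finger_gap"])
move_l(list(G+50*a+[0,0,70]),feed=200)
movep([581.5,1.8,170],[pi,0,pi-.138]); sleep(.3); s=sense(); print(s["t"],s["finger_gap"],s["eef_pos"],s["contact_force"].round(1))
c=calibration("scene"); im,d=get_image("scene"); np.savez("pics/s6.npz",im=im,d=d)
for z in(170,111,74): print(z,proj([[581.5,1.8,z]],c))
u,v=proj([[581.5,1.8,110]],c)[0].astype(int); print(u,v)
cv2.imwrite("pics/s6.png",cv2.resize(im[v-60:v+60,u-60:u+60],(600,600),interpolation=cv2.INTER_CUBIC))
E
```

```text
False [566.56757768 252.45197261  79.28614859] [565.9 252.5  78.6]
0.20807673523101067 29.996259916224517 [ 0.6 -0.1  0.2]
False [-0.4 -0.2 -1.3] 0.20740832372400037
26.5333 0.21028538310512304 [581.95929386   2.43184624 169.90126078] [ 0.4 -0.4 -0.8]
170 [[231.46259032 191.60808638]]
111 [[233.39883142 213.44001563]]
74 [[234.51397889 226.01377031]]
233 213
```

View pics/s6.png

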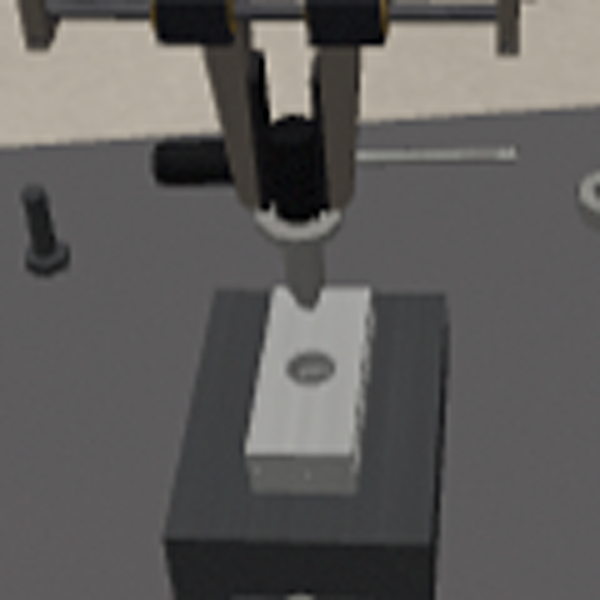

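The pin is upright in the grip with its foot at crop (308,305), directly above the upper hole at (311,368). Inserting now.

```bash
python3 - <<'E'
from h import *
pi=np.pi
p=[581.5,1.6]
move_l(p+[142],feed=80); print(move_l(p+[92],feed=40,f_stop=12),sense()["eef_pos"],sense()["contact_force"].round(1))
if sense()["eef_pos"][2]<95:
    print(move_l(p+[84],feed=20,f_stop=12),sense()["eef_pos"],sense()["contact_force"].round(1))
s=sense(); print(s["t"],s["moment"].round(2))
E
```

```text
False [581.77392939   1.53953426  92.36922787] [-0.6 -0.7 -2.2]
True [582.08865286   1.57510808  87.9988159 ] [-1.   0.3  4.4]
28.8083 [ 0.04  0.11 -0.  ]
```

```bash
python3 - <<'E'
from h import *
move_gripper(.5); p=sense()["eef_pos"]; move_l([p[0],p[1],160],feed=120)
im,d,c=look("w7",530,10); print(sense()["t"],blockm(im,d,c),platem(im,d,c,582,3,74,60)[0])
P=cloud(d,c); V=cv2.cvtColor(im,cv2.COLOR_BGR2HSV)[...,2]; k=near(P,582,3,40)&(P[...,2]>84)&(P[...,2]<150)&(V<70)
Q=P[k]; t=Q[Q[:,2]>np.percentile(Q[:,2],99)-3]; print("knob top",len(t),t.mean(0).round(1))
im2,d2=get_image("scene"); c2=calibration("scene"); u,v=proj([[582,2,90]],c2)[0].astype(int)
P=cloud(d2,c2); s=near(P,582,2,30)&(P[...,2]>70); print(np.percentile(P[s][:,2],[5,50,95,99.5]).round(1))
cv2.imwrite("pics/f.png",np.hstack([cv2.resize(im2[v-50:v+50,u-50:u+50],(400,400),interpolation=cv2.INTER_CUBIC),cv2.resize(im[120:270,175:325],(400,400),interpolation=cv2.INTER_CUBIC)]))
E
```

```text
31.225 [(array([249., 195.]), array([581.9,   3.3], dtype=float32), array([150.1, 109.8], dtype=float32), np.float32(-0.137))] [(151.0, array([248., 200.]), array([580.8,   3.2], dtype=float32), array([100.6,  43.9], dtype=float32), np.float32(-0.139))]
knob top 129 [580.2   2.7 121.4]
[ 73.  426.7 502.2 504.3]
```

View pics/f.png

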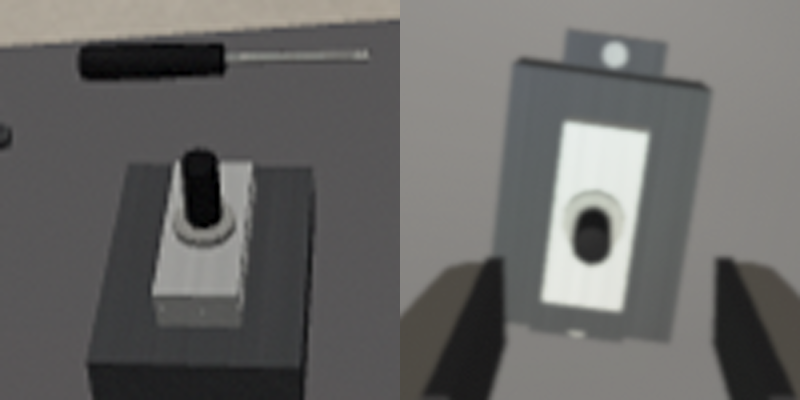

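The pin stands upright with its flange flat on the upper plate at (205,225). The knob top reads 121.4 mm against 122 mm nominal, so it is home. Handing in.

```bash
python3 -c "
from workcell import *
print(hand_in())"
```

```text
the job is handed in; nothing more can be done
None
```

Handed in at about 31 s of the 69 s allowed, though no verdict came back: both plates measure square on the block with holes within about 1 mm of the bore, and the pin is fully home, upright and released.

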